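# Hook the instrument case shut and hold a clip open on its record card

### The arm

A 7-joint arm with a two-finger parallel gripper is mounted at the origin on the work surface. World frame = base frame: x ahead of the robot, y to its left, z up, the work surface at z = 0. Lengths are in m, angles in rad, forces in N, time in s.
With the tool pointing down it reaches from about 0.35 to 0.9 m from the base axis. Payload 8.1 kg.
Tool frame: the origin (TCP) lies at the centre of the arm's flange, where the gripper is bolted on; the fingertips stand 178 mm ahead of it and the grasp point (between the pads) lies 159 mm ahead of it; x points along the fingers, z is the direction in which the jaws open and shut, and the axes are right-handed (so a half turn about x gives the same grasp; the last joint's range is limited). The gripper opens to 92 mm and grips with 3 to 60 N. Pads are 19 mm wide; open, the fingers measure 130 mm over their backs; the gripper's body (75 mm by 190 mm) begins 47 mm behind the grasp point.
Start: joints at [-1.314, 0.434, 0.025, 1.573, -0.012, 1.134, -0.075], TCP at [0.22, 0.585, 0.405] pointing down, gripper open.
Joint ranges: [-2.62, 2.62], [-0.44, 2.09], [-1.27, 1.32], [0.08, 2.57], [-1.32, 4.46], [0.12, 2], [-2.74, 2.74]. Speed limits (rad/s): [2.22, 2.22, 3.01, 3.01, 3.14, 3.14, 3.14].

### API

Orientations are given as a rotation vector (axis times angle).
In Python, from cell import arm, get_image, search_frame, pinpoint gives the robot as it stands.
- The arm moves only by the tool arm_command, never from a script. Its argument "motion" is a list of rows, each a list of 7 numbers: the finger opening in mm, from 0 to 91.8, then the shift along the tool's x, y, z in mm, then the turn, a rotation vector about the tool's x, y, z in degrees. In form: [[fingers, x, y, z, ax, ay, az], ...]. A call has 1 to 5 rows; each row shifts and turns the commanded pose from where the row before left it, along the tool's axes as they then stand; what a row does not reach is not made up. A row lasts 1/8 s, in which the tool goes at most 62.5 mm and 10.7 degrees, less where a joint would pass 70% of its speed; a pose out of reach is approached as far as the arm can. A call with a gripper value outside its range is refused whole. The fingers move at their own pace and stop on an object; "newtons" is the grip in N (left out, the last holds). Time passes only in rows, so rows that do not move let the fingers close. It gives the time, the measured TCP pose, the force and the opening at its end, in the units of the state.
- arm.observe(): the state, without advancing time (a new reading comes with each control period).
- get_image(name): name is "scene" or "side" or "wrist"; returns a dict with "frame" (480x640x3 uint8, red, green, blue), "range_z" (480x640 float32, m along the optical axis (not along the pixel's ray), 0 where there is no reading), "K" (3x3 intrinsics, pixels), "origin" and "rotation" of the camera in the world; the wrist camera has in their place "tool_from_camera" (4x4, takes a point from camera to tool coordinates, whose origin is the TCP and whose axes are the tool frame's). Camera axes: x right, y down, z forward; pixel columns grow to the right and rows downward; lengths in m; the calibration is good to about 2 mm. A picture is of the moment at which its call begins: read the wrist's pose just before it.
- arm.sign_off(): hands the job in, once; it reports no verdict.
Trained networks look in the newest picture that a camera, given by its name, has taken for a name from the list of things; names that differ only in an ending like _2 or _b are one class to them, and where a whole thing is asked for, a point or a joint stands for the part that bears it (a point fixed in the world has none). Each returns a list of dicts, best first, with "p" (0 to 1); they miss things now and then, are a little off and sometimes report something else, mostly with a low value. They report only what shows in the picture. A call takes as long as a camera call. They do not tell look-alikes from the thing itself.
- search_frame(camera, target): "point" ([x, y, z] in m, in world coordinates, good to about 4 mm: the middle of the surface that is visible of it).
- pinpoint(camera, target): "point" ([x, y, z] in m, in world coordinates, good to about 4 mm: a listed point, or the origin of a listed thing).
The state is a dict: "clock": time; "joints": joint angles; "dq": joint speeds; "joint_efforts": joint torques, N m; "position": TCP position; "ee_rot": TCP orientation; "force": force on the tool from outside, world axes, zero at the start; "ft_torque": the same for the moment, N m; "width": opening from 0.0 (shut) to 1.0 (fully open).
Only numpy, scipy, OpenCV 4.12 (cv2) and the standard library are available. Lean on these libraries where they do the work, as an engineer would, in place of code of your own. Each camera call takes 0.05 s, during which the arm holds its last target. There are 200 camera calls.

### The job

In the sterile-packing room, first swing the hook on the instrument case's lid closed until it rests in its catch. Then pick up the spring clip, squeeze its handles so the jaws gape, bring the jaws around the free upright edge of the record card, clear of the card on both sides, and finish while holding it there, open and in the air, ready for a colleague to slip a second sheet in. Leave the other things on the table where they are.

Things in the scene. Friction and masses are not known exactly. Their poses are not given: they have to be found in the camera images.
- case: fixed low metal instrument case, 146 (x) x 206 (y) mm, lid top 75 mm above the table; origin at the centre of its underside; z up, x roughly away from the robot. The hook's catch stands on the lid at x 21, y 46 mm: a post on its +x side and a lip over it, 16 mm long in y, top 98 mm above the table
- latch_pivot (a point): the hook's upright hinge axis, fixed on the lid at case (20, -50) mm, 83 mm above the table (underside of the hook's bar)
- latch (a joint): angle of the hook (rad): 0 = closed, the bar along the case's +y and resting in the catch (a stop); grows as it opens, counter-clockwise seen from above, swinging the bar's end to the case's -x side; starts between 0.9 and 1.5. It turns level, stays where it is left (light friction, about 0.04 N m)
- latch_knob (a point): point on the axis of the hook's upright round black knob: 14 mm across, on the bar 62 mm from the hinge axis; knob from 89 to 125 mm above the table, this point at 107 mm. The flat bar is 12 mm wide, 6 mm thick (83 to 89 mm above the table) and ends 103 mm from the hinge axis
- card: stiff upright record card fixed in a stand: 3 mm thick, 105 mm long, 12 to 100 mm above the table. Origin on the table under its free upright edge; x runs from that edge along the card (the free edge faces -x, to the robot), y across its thickness, z up. The stand (50 mm wide, 18 high) begins 43 mm behind the free edge; a 12 mm wide post, 75 mm high, holds the far edge
- clip: loose dark steel spring clip on its side, 112 mm long, 34 mm high, 70 g. Origin: underside, on the upright hinge axis. Closed it is symmetric about x: two jaws 62 mm to +x (12 mm thick in all), two splayed flat handles 50 mm to -x, 46 mm apart over their ends. Squeezed fully (pinch across y, 42 mm behind the hinge) the handles are parallel, 18 mm apart outside. The body is the +y half
- clip_jaw (a joint): angle between the clip's halves (rad): 0 = jaws shut by the spring, 0.54 = handles squeezed to their stop, jaw tips 36 mm apart, each half turned 0.27 from the midplane. Squeezing takes about 3 N on each handle at first, 10 N at the stop; the jaws snap shut if let go
- jaw_a (a point): inner tip of the +y jaw, 61 mm ahead of the hinge, at mid-height (17 mm above the underside)
- jaw_b (a point): inner tip of the other (-y) jaw, 61 mm ahead of the hinge, at mid-height
- dispenser: tape dispenser with a roll, 150 x 50 x 94 mm; bystander, leave it alone; origin at the centre of its underside
- bottle: white bottle, 60 mm across, 170 mm tall; bystander, leave it alone; origin at the centre of its underside
- bowl: steel bowl, 90 mm across, 40 mm tall; bystander, leave it alone; origin at the centre of its underside
- roll: paper label roll, 70 mm across, 30 mm tall, lying flat; bystander, leave it alone; origin at the centre of its underside
- carton: white carton, 80 x 180 x 75 mm; bystander, leave it alone; origin at the centre of its underside
- tray: grey open tray, 160 x 100 x 30 mm; bystander, leave it alone; origin at the centre of its underside
- pot: clear open pot, 70 mm across, 85 mm tall; bystander, leave it alone; origin at the centre of its underside
Not all that is in view belongs to the job. What is shaped like the card but green or pink is not meant.

How it is judged:
On the way, in this order (a step that is already met when the one before it is completed fails the run):
1. the hook is swung closed into its catch (value of joint latch below 0.08 rad), for 0.2 s.
2. the clip is held squeezed open, off the table (value of joint clip_jaw above 0.3 rad and contact force between clip and the fingers above 2 N and height (world z) of clip above 0.015 m), for 0.2 s.
At the end, for the whole second after the job is handed in: Hook within 0.08 rad of closed. Clip held still by the fingers (over 2 N), open over 0.3 rad, over 15 mm up, touching neither card nor case. Jaw tips on opposite sides of the card, over 3 mm from its middle plane, 8 to 55 mm past the free edge, 30 to 100 mm above the table (all of step 2 and value of joint latch below 0.08 rad and x of jaw_a in the frame of card between 0.008 and 0.055 m and x of jaw_b in the frame of card between 0.008 and 0.055 m and z of jaw_a in the frame of card between 0.03 and 0.1 m and z of jaw_b in the frame of card between 0.03 and 0.1 m and ((y of jaw_a in the frame of card above 0.003 m and y of jaw_b in the frame of card below -0.003 m) or (y of jaw_a in the frame of card below -0.003 m and y of jaw_b in the frame of card above 0.003 m)) and contact force between clip and card below 0.3 N and contact force between clip and case below 0.05 N and linear speed of clip below 0.03 m/s); the arm keeps its last pose, push and grip.
It fails at once if a bystander is pushed more than 40 mm (distance of any of dispenser, bottle, bowl, roll, carton, tray, pot from where it was at the start of the episode above 0.04 m).
It fails at once if a bystander is tipped over (angle between any of dispenser, bottle, bowl, roll, carton, tray, pot's own z axis and vertical above 0.5 rad).
It also fails if it takes over 58 s, if anything falls off the work surface, if the arm or the gripper's body presses on something with over 40 N, if the wrist force passes 120 N, or if a joint passes its speed limit or range.

## Working session

There is one attempt and no reset: what is moved stays moved. The work goes in short steps, Python scripts to look and compute and a tool call to move; the robot and the scene stay as the last step left them, time stands still between calls to the robot, and variables do not carry over. Pictures are saved under pics/ and viewed, about 8 in all and at most 12, crops included, and the job is handed in when it is done.

Besides the shell and the picture viewer there is one more tool, called after "Call:" as name(argument=value, ...), one argument or row to a line, values as JSON. arm_command: Moves the arm, as the interface text tells. Its arguments: {"type":"object","properties":{"motion":{"type":"array"},"newtons":{"type":"number"}},"required":["motion"]}

```bash
mkdir -p pics; ls; cat > h.py <<'E'
import numpy as np, cv2
from scipy.spatial.transform import Rotation as R
from cell import arm, get_image, search_frame, pinpoint
def pose():
    s=arm.observe(); return np.array(s["position"]), R.from_rotvec(s["ee_rot"]), s
def save(im,n): cv2.imwrite(f"pics/{n}.png", im["frame"][:,:,::-1])
def cam(im,T=None):
    if "origin" in im: return np.array(im["origin"]), np.array(im["rotation"])
    p,r=T; M=np.array(im["tool_from_camera"]); return p+r.apply(M[:3,3]), r.as_matrix()@M[:3,:3]
def world(im,T=None):
    o,Rm=cam(im,T); K=np.array(im["K"]); z=im["range_z"]; v,u=np.mgrid[:z.shape[0],:z.shape[1]]
    P=np.stack([(u-K[0,2])/K[0,0]*z,(v-K[1,2])/K[1,1]*z,z],-1)
    W=P@Rm.T+o; W[z==0]=np.nan; return W
def wpix(im,pt,T=None):
    o,Rm=cam(im,T); c=Rm.T@(np.array(pt)-o); K=np.array(im["K"]); q=K@c; return (q[:2]/q[2]).round(0)
E
python3 - <<'E'
from h import *
p,r,s=pose(); print(s); print(r.as_matrix().round(3))
for c in ["scene","side"]:
    im=get_image(c); save(im,c+"0"); np.savez(c+"0.npz",W=world(im),f=im["frame"]); print(c,np.array(im["origin"]),np.array(im["rotation"])[:,2])
    for t in ["case","latch_knob","latch_pivot","card","clip","jaw_a","jaw_b","dispenser","bottle","bowl","roll","carton","tray","pot"]:
        print(t,[(round(d["p"],2),np.round(d["point"],3).tolist(),wpix(im,d["point"]).tolist()) for d in pinpoint(c,t)[:4]])
E
```

```text
pics
{'clock': 0.0, 'joints': array([-1.31364515,  0.43523469,  0.02495556,  1.57408873, -0.0115948 ,
        1.13403554, -0.07508279]), 'dq': array([-6.16688980e-04, -3.46471243e-04, -2.63656050e-05, -8.34120138e-04,
        5.12112460e-04,  2.16225754e-05,  8.25378350e-04]), 'joint_efforts': array([ 1.05096733e-03, -6.67829990e+01,  9.85040590e-01, -3.14458752e+01,
       -6.07070443e-02,  4.26604156e-02,  1.38441551e-04]), 'position': array([0.2199655 , 0.58476121, 0.40394052]), 'ee_rot': array([-0.94124179,  1.35947657,  0.93952721]), 'force': array([-0.37681231,  0.49717858,  0.18526029]), 'ft_torque': array([ 0.02530059, -0.01474884, -0.03406566]), 'width': 1.0014128152544752}
[[-0.    -0.936  0.352]
 [-0.002  0.352  0.936]
 [-1.    -0.    -0.002]]Traceback (most recent call last):
  File "<stdin>", line 4, in <module>
  File "h.py", line 13, in world
    W=P@Rm.T+o; W[z==0]=np.nan; return W
      ~~~~~~^~
ValueError: operands could not be broadcast together with shapes (480,640) (3,)
```

```bash
sed -i 's/return np.array(im\["origin"\]), np.array(im\["rotation"\])/return np.array(im["origin"]), rot(im["rotation"])/' h.py
cat >> h.py <<'E'
def rot(a):
    a=np.array(a); return a if a.shape==(3,3) else (R.from_rotvec(a) if a.size==3 else R.from_quat(a)).as_matrix()
E
python3 - <<'E'
from h import *
for c in ["scene","side"]:
    im=get_image(c); save(im,c+"0"); np.savez(c+"0.npz",W=world(im),f=im["frame"]); print(c,im["rotation"],cam(im)[0],cam(im)[1][:,2])
    for t in ["case","latch_knob","latch_pivot","card","clip","jaw_a","jaw_b","dispenser","bottle","bowl","roll","carton","tray","pot"]:
        print(t,[(round(d["p"],2),np.round(d["point"],3).tolist(),wpix(im,d["point"]).tolist()) for d in pinpoint(c,t)[:4]])
E
```

```text
scene [-1.51719829 -2.32673897  0.64002269] [1.16305159 0.29556351 1.27958242] [-0.4682728  -0.20607322 -0.85921733]
case [(0.71, [0.626, 0.014, -0.001], [307.0, 280.0]), (0.66, [0.633, -0.25, 0.018], [226.0, 247.0])]
latch_knob [(0.51, [0.586, -0.015, 0.104], [303.0, 248.0])]
latch_pivot [(0.61, [0.646, -0.041, 0.079], [286.0, 266.0])]
card [(0.97, [0.317, 0.423, -0.001], [471.0, 245.0]), (0.75, [0.217, 0.243, -0.003], [424.0, 201.0]), (0.73, [0.706, 0.385, 0.001], [420.0, 355.0]), (0.63, [0.528, 0.303, 0.002], [412.0, 288.0])]
clip [(0.73, [0.576, -0.275, 0.002], [229.0, 232.0])]
jaw_a [(0.83, [0.632, -0.25, 0.016], [227.0, 247.0]), (0.66, [0.573, 0.496, 0.002], [473.0, 327.0]), (0.39, [0.631, -0.25, 0.02], [226.0, 246.0])]
jaw_b [(0.83, [0.632, -0.25, 0.016], [227.0, 247.0]), (0.66, [0.573, 0.496, 0.002], [473.0, 327.0]), (0.39, [0.631, -0.25, 0.02], [226.0, 246.0])]
dispenser [(0.92, [0.776, 0.228, -0.0], [356.0, 355.0])]
bottle [(0.9, [0.527, -0.524, 0.001], [170.0, 194.0]), (0.53, [0.787, -0.146, 0.001], [232.0, 306.0])]
bowl [(0.56, [0.439, 0.147, -0.002], [372.0, 245.0])]
rol
[... 1059 characters left out ...]
-0.001], [315.0, 152.0])]
jaw_b [(0.96, [0.628, -0.25, 0.014], [281.0, 196.0]), (0.7, [0.779, 0.227, 0.005], [186.0, 333.0]), (0.5, [0.629, -0.252, 0.015], [280.0, 195.0]), (0.49, [0.537, -0.526, -0.001], [315.0, 152.0])]
dispenser [(0.87, [0.78, 0.227, 0.005], [186.0, 333.0])]
bottle [(0.73, [0.533, -0.529, 0.002], [317.0, 151.0]), (0.73, [0.793, -0.147, 0.004], [217.0, 220.0])]
bowl [(0.66, [0.438, 0.15, -0.003], [350.0, 310.0])]
roll [(0.63, [0.415, -0.068, -0.005], [357.0, 244.0])]
carton [(0.93, [0.794, -0.151, 0.003], [216.0, 219.0])]
tray []
pot [(0.67, [0.586, -0.016, 0.11], [287.0, 221.0]), (0.65, [0.802, 0.034, -0.002], [198.0, 269.0]), (0.16, [0.626, 0.01, 0.003], [271.0, 262.0])]
```

View pics/scene0.png

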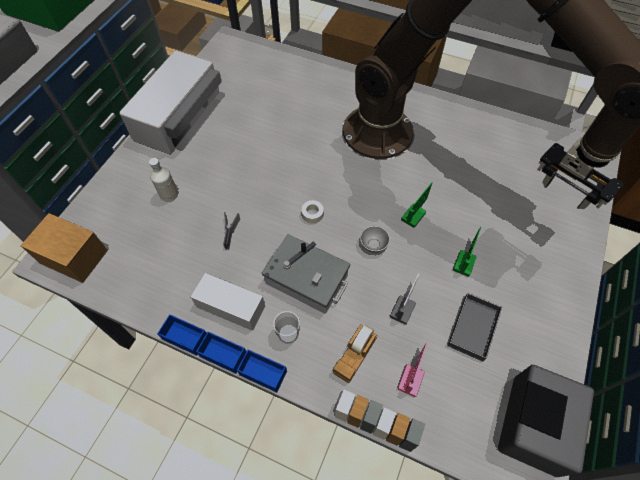

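View pics/side0.png

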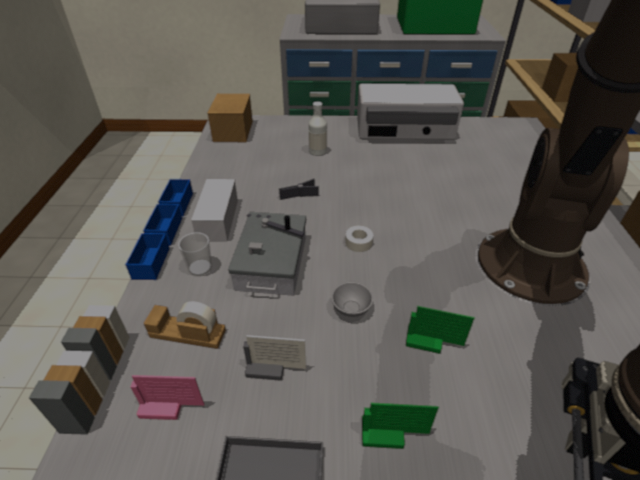

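Both views show the case with its open hook (scene ~305,260), the clip (230,230) with its jaws pointing away from the robot, and the grey/white card (405,300), with two green cards and a pink one as decoys. Next I'll refine these from the depth data.

```bash
python3 - <<'E'
from h import *
for c in ["scene","side"]:
    d=np.load(c+"0.npz"); W=d["W"].reshape(-1,3); W=W[~np.isnan(W[:,0])]
    def reg(x0,x1,y0,y1,z0,z1):
        m=(W[:,0]>x0)&(W[:,0]<x1)&(W[:,1]>y0)&(W[:,1]<y1)&(W[:,2]>z0)&(W[:,2]<z1); return W[m]
    def show(n,P):
        if len(P)<4: print(c,n,len(P)); return
        (cx,cy),sz,a=cv2.minAreaRect(P[:,:2].astype(np.float32)); 
        m=P.mean(0); u,s,v=np.linalg.svd(P[:,:2]-m[:2],full_matrices=False); print(c,n,len(P),"rect",np.round([cx,cy],4),np.round(sz,3),round(a,1),"mean",m.round(3),"dir",np.degrees(np.arctan2(*v[0][::-1])).round(1))
    show("knob",reg(.53,.70,-.1,.12,.106,.14))
    show("lid",reg(.5,.75,-.15,.17,.066,.08))
    show("catch",reg(.62,.70,.03,.1,.09,.105))
    show("card",reg(.48,.68,.25,.36,.05,.115))
    show("clip",reg(.50,.67,-.33,.21*-1,.02,.05))
E
```

```text
scene knob 30 rect [0.6147 0.0166] [0.094 0.013] 47.8 mean [ 0.59  -0.01   0.121] dir 52.2
scene lid 3119 rect [0.6537 0.0102] [0.207 0.203] 86.0 mean [0.632 0.016 0.075] dir 88.2
scene catch 63 rect [0.6514 0.0555] [0.018 0.027] 85.5 mean [0.653 0.056 0.098] dir -1.2
scene card 96 rect [0.5865 0.3015] [0.012 0.113] 85.4 mean [0.604 0.3   0.085] dir -3.8
scene clip 183 rect [ 0.5816 -0.2772] [0.114 0.042] 11.7 mean [ 0.582 -0.268  0.032] dir 16.9
side knob 57 rect [ 0.5843 -0.0122] [0.012 0.014] 84.3 mean [ 0.583 -0.011  0.119] dir -156.9
side lid 3540 rect [ 0.6549 -0.0138] [0.256 0.211] 85.4 mean [0.627 0.028 0.076] dir 95.9
side catch 85 rect [0.6494 0.0558] [0.018 0.028] 87.5 mean [0.65  0.057 0.099] dir -178.4
side card 1093 rect [0.5836 0.2997] [0.013 0.114] 88.1 mean [0.582 0.302 0.077] dir 176.7
side clip 315 rect [ 0.578  -0.2689] [0.112 0.049] 21.7 mean [ 0.573 -0.27   0.03 ] dir 19.4
```

Call:
arm_command(
  motion=[
    [91.8,0,-39.5,-31,0,0,0],
    [91.8,0,-39.5,-31,0,0,0],
    [91.8,0,-39.5,-31,0,0,0],
    [91.8,0,-39.5,-31,0,0,0],
    [91.8,0,-39.5,-31,0,0,0],
  ],
)

```text
clock: 2.17
position: [0.351, 0.3689, 0.4049]
ee_rot: [-0.94, 1.358, 0.94]
force: [0.2, 0.7, 0.2]
width: 1.002
```

Call:
arm_command(
  motion=[
    [91.8,0,-39.5,-31,0,0,0],
    [91.8,0,-39.5,-31,0,0,0],
    [91.8,0,-39.5,-31,0,0,0],
    [91.8,0,-39.5,-31,0,0,0],
    [91.8,0,-39.5,-31,0,0,0],
  ],
)

```text
clock: 2.8
position: [0.4813, 0.1543, 0.405]
ee_rot: [-0.94, 1.357, 0.94]
force: [0.4, -0.1, -1.1]
width: 0.999
```

Call:
arm_command(
  motion=[
    [60,0,-39.5,-31,0,0,0],
    [60,0,-39.5,-31,0,0,0],
    [60,0,-39.5,-31,0,0,0],
    [60,0,0,0,0,0,0],
  ],
)

```text
clock: 3.3
position: [0.56, 0.0226, 0.4048]
ee_rot: [-0.937, 1.361, 0.933]
force: [0.0, 0.1, 0.2]
width: 0.662
```

```bash
cat >> h.py <<'E'
def wrist(n=None):
    p,r,s=pose(); im=get_image("wrist")
    if n: save(im,n)
    return im,(p,r),world(im,(p,r))
def to_tool(target,z_heading=None,tip=0.159):
    "tool-axis shift mm to bring grasp point to target"
    p,r,s=pose(); g=p+r.apply([tip,0,0]); M=r.as_matrix()
    print("clock",s["clock"].__round__(2) if hasattr(s["clock"],"__round__") else s["clock"],"grasp",g.round(4),"shift mm",(r.inv().apply(np.array(target)-g)*1e3).round(1),"z head",np.degrees(np.arctan2(M[1,2],M[0,2])).round(1),"xax",M[:,0].round(3),"w",round(s["width"]*91.8,1),"F",np.round(s["force"],1),"q",np.round(s["joints"],2))
E
python3 - <<'E'
from h import *
to_tool([.585,-.013,.114])
im,T,W=wrist("w1")
for t in ["latch_knob","latch_pivot","case"]: print(t,[(round(d["p"],2),np.round(d["point"],3).tolist(),wpix(im,d["point"],T).tolist()) for d in pinpoint("wrist",t)[:3]])
P=W[(W[...,2]>.112)&(W[...,2]<.135)&(np.hypot(W[...,0]-.585,W[...,1]+.013)<.03)]; print(len(P),cv2.minAreaRect(P[:,:2].astype(np.float32)) if len(P)>3 else 0, P.mean(0) if len(P) else 0)
E
```

```text
clock 3.3 grasp [0.5602 0.0223 0.2458] shift mm [131.9 -35.6 -23.9] z head 69.0 xax [ 0.001 -0.002 -1.   ] w 60.7 F [0.  0.1 0.2] q [-0.37  0.33  0.31  1.75 -0.11  1.07  1.18]
latch_knob [(0.6, [0.582, -0.016, 0.108], [279.0, 274.0])]
latch_pivot [(0.81, [0.643, -0.04, 0.084], [282.0, 333.0])]
case [(0.85, [0.625, 0.01, -0.001], [327.0, 260.0])]
375 ((0.5846765041351318, -0.013724679127335548), (0.013209457509219646, 0.013344509527087212), 78.79448699951172) [ 0.58350328 -0.01288149  0.12295926]
```

View pics/w1.png

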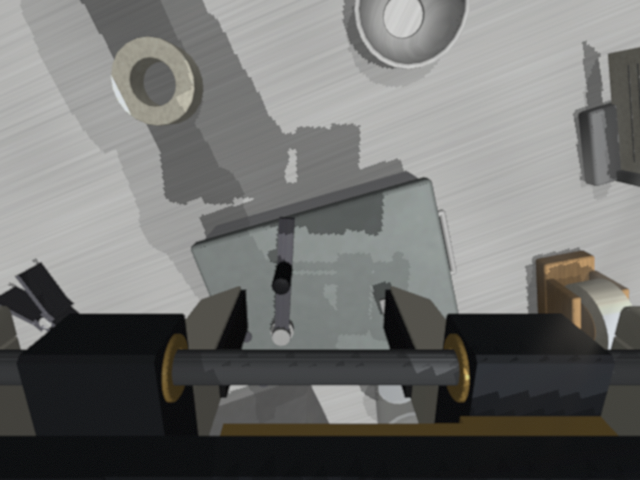

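The wrist view shows the knob at (282,275), the pivot at (282,333) and the fingers straddling that line. I'll lower around the knob.

Call:
arm_command(
  motion=[
    [60,40,-36,-24,0,0,0],
    [60,40,0,0,0,0,0],
    [50,30,0,0,0,0,0],
    [40,21,0,0,0,0,0],
    [30,0,0,0,0,0,0],
  ],
  newtons=6,
)

```text
clock: 4.12
position: [0.5832, -0.0067, 0.2725]
ee_rot: [-0.94, 1.36, 0.944]
force: [-0.9, -0.7, 0.1]
width: 0.376
```

Call:
arm_command(
  motion=[
    [5,0,0,0,0,0,0],
    [5,0,0,0,0,0,0],
    [5,0,0,0,0,0,0],
  ],
)

```text
clock: 4.5
position: [0.5842, -0.0081, 0.2747]
ee_rot: [-0.941, 1.357, 0.94]
force: [-1.2, 0.2, 4.1]
width: 0.151
```

```bash
python3 - <<'E'
from h import *
to_tool([.647,.022,.114])
E
```

```text
clock 4.5 grasp [ 0.5845 -0.008   0.1157] shift mm [  1.8 -48.   50.1] z head 69.4 xax [ 0.001  0.    -1.   ] w 13.9 F [-1.2  0.2  4.1] q [-0.28  0.51  0.28  1.84 -0.19  0.81  1.31]
```

Call:
arm_command(
  motion=[
    [5,0,-2.5,10.5,10,0,0],
    [5,0,-2.5,10.5,10,0,0],
    [5,0,-2.5,10.5,10,0,0],
    [5,0,-2.5,10.5,10,0,0],
    [5,0,-2.5,10.5,10,0,0],
  ],
)

```text
clock: 5.12
position: [0.6271, 0.0233, 0.2747]
ee_rot: [-0.261, 1.553, 0.262]
force: [0.1, 0.3, 3.1]
width: 0.154
```

```bash
python3 - <<'E'
from h import *
to_tool([.647,.022,.114])
E
```

```text
clock 5.12 grasp [0.6273 0.0235 0.1157] shift mm [ 1.8 -7.8 18.1] z head 19.1 xax [ 0.002  0.001 -1.   ] w 14.1 F [0.1 0.3 3.1] q [-0.46  0.61  0.52  1.74 -0.37  0.89  0.55]
```

Call:
arm_command(
  motion=[
    [5,0,-3,10,10,0,0],
    [5,0,-2,8,9,0,0],
    [5,0,0,2,0,0,0],
    [5,0,0,2,0,0,0],
    [5,0,0,0,0,0,0],
  ],
)

```text
clock: 5.75
position: [0.6476, 0.0235, 0.2737]
ee_rot: [-0.005, 1.575, 0.009]
force: [-7.8, 3.0, 7.8]
width: 0.15
```

```bash
python3 - <<'E'
from h import *
to_tool([.647,.022,.114])
im=get_image("side");print([(round(d["p"],2),np.round(d["point"],3).tolist()) for d in pinpoint("side","latch_knob")[:2]])
E
```

```text
clock 5.75 grasp [0.647  0.0238 0.1147] shift mm [ 0.7 -1.8 -0. ] z head 0.5 xax [-0.004  0.002 -1.   ] w 13.8 F [-7.8  3.   7.8] q [-0.5   0.66  0.6   1.69 -0.45  0.94  0.28]
[(0.58, [0.646, 0.02, 0.109]), (0.55, [0.631, -0.251, 0.018])]
```

Call:
arm_command(
  motion=[
    [5,0,0,1.5,0,0,0],
    [5,0,0,0,0,0,0],
    [40,0,0,0,0,0,0],
    [40,0,0,0,0,0,0],
    [40,-40,0,0,0,0,0],
  ],
)

```text
clock: 6.48
position: [0.6497, 0.0228, 0.3117]
ee_rot: [-0.006, 1.575, 0.005]
force: [0.7, -0.0, -0.1]
width: 0.415
```

Call:
arm_command(
  motion=[
    [80,-50,-30,0,-10,0,0],
    [80,-40,-50,-10,-10,0,0],
    [80,0,-50,-10,-10,0,0],
    [80,0,0,0,-10,0,0],
    [80,0,0,0,0,0,0],
  ],
)

```text
clock: 7.1
position: [0.658, -0.108, 0.4026]
ee_rot: [-0.55, 1.499, 0.55]
force: [-0.0, 0.3, 0.4]
width: 0.868
```

```bash
python3 - <<'E'
from h import *
to_tool([.535,-.29,.024])
im,T,W=wrist("w2")
K=W[(W[...,2]>.112)&(W[...,2]<.135)&(np.hypot(W[...,0]-.64,W[...,1]-.02)<.05)]; print("knob",len(K),K[:,:2].mean(0) if len(K) else 0)
for t in ["latch_knob","latch_pivot","clip","jaw_a"]: print(t,[(round(d["p"],2),np.round(d["point"],3).tolist(),wpix(im,d["point"],T).tolist()) for d in pinpoint("wrist",t)[:3]])
C=W[(W[...,2]>.02)&(W[...,2]<.045)&(np.abs(W[...,0]-.575)<.1)&(np.abs(W[...,1]+.27)<.07)]
print("clip",len(C),cv2.minAreaRect(C[:,:2].astype(np.float32)) if len(C)>3 else 0,C.mean(0) if len(C) else 0)
E
```

```text
clock 7.1 grasp [ 0.6581 -0.1079  0.2436] shift mm [ 219.4  -59.3 -211.8] z head 40.3 xax [ 0.001  0.    -1.   ] w 79.7 F [-0.   0.3  0.4] q [-0.23  0.53  0.49  1.49 -0.26  1.18  1.01]
knob 543 [0.64599179 0.02033932]
latch_knob [(0.71, [0.647, 0.021, 0.109], [432.0, 75.0])]
latch_pivot [(0.6, [0.641, -0.042, 0.085], [356.0, 143.0])]
clip [(0.93, [0.575, -0.276, -0.003], [151.0, 269.0])]
jaw_a [(0.72, [0.635, -0.251, 0.014], [208.0, 294.0])]
clip 2333 ((0.5780022144317627, -0.27940261363983154), (0.11186836659908295, 0.045809537172317505), 11.157583236694336) [ 0.57021001 -0.2712928   0.03063654]
```

View pics/w2.png

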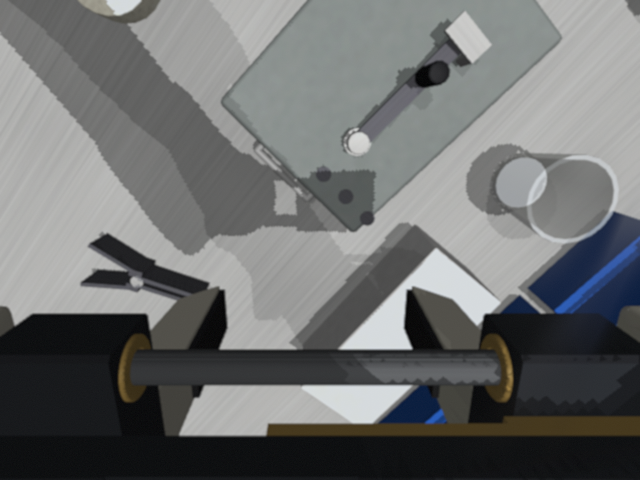

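The wrist view shows the hook's bar lying under the catch lip (470,40), with the knob at (432,75). The clip is at (140,270). I'll turn so the wrist camera faces forward along the clip.

Call:
arm_command(
  motion=[
    [80,0,0,0,10,0,0],
    [80,0,0,0,10,0,0],
    [80,0,0,0,10,0,0],
    [80,0,0,0,10,0,0],
    [80,0,0,0,10,0,0],
  ],
)

```text
clock: 7.98
position: [0.6581, -0.1062, 0.4022]
ee_rot: [0.137, 1.567, -0.137]
force: [0.8, -0.1, 0.3]
width: 0.872
```

Call:
arm_command(
  motion=[
    [80,0,0,0,10,0,0],
    [80,0,0,0,10,0,0],
    [80,0,0,0,10,0,0],
    [80,0,0,0,10,0,0],
    [80,0,0,0,10,0,0],
  ],
)

```text
clock: 8.6
position: [0.6581, -0.1061, 0.4023]
ee_rot: [0.815, 1.413, -0.815]
force: [-0.2, 0.2, 0.2]
width: 0.876
```

```bash
python3 - <<'E'
from h import *
to_tool([.50,-.30,.19])
E
```

```text
clock 8.6 grasp [ 0.6581 -0.1061  0.2433] shift mm [  53.3 -234.    88.7] z head -60.0 xax [ 0.  0. -1.] w 80.5 F [-0.2  0.2  0.2] q [-0.47  0.65  0.95  1.51 -0.54  1.26 -0.5 ]
```

Call:
arm_command(
  motion=[
    [80,0,-47,18,2,0,0],
    [80,0,-47,18,2,0,0],
    [80,0,-47,18,2,0,0],
    [80,0,-47,18,2,0,0],
    [80,0,-40,16,0,0,0],
  ],
)

```text
clock: 9.22
position: [0.4921, -0.2881, 0.4024]
ee_rot: [0.918, 1.368, -0.918]
force: [0.8, 0.4, 0.3]
width: 0.87
```

Call:
arm_command(
  motion=[
    [80,25,0,0,0,0,0],
    [80,25,0,0,0,0,0],
    [80,0,0,0,0,0,0],
  ],
)

```text
clock: 9.6
position: [0.4932, -0.2864, 0.3511]
ee_rot: [0.917, 1.372, -0.918]
force: [-0.6, -0.1, 0.5]
width: 0.868
```

```bash
python3 - <<'E'
from h import *
to_tool([.535,-.29,.024])
im,T,W=wrist("w3"); np.savez("w3.npz",W=W,f=im["frame"])
for t in ["clip","jaw_a"]: print(t,[(round(d["p"],2),np.round(d["point"],3).tolist(),wpix(im,d["point"],T).tolist()) for d in pinpoint("wrist",t)[:3]])
# overlay: model outline
f=im["frame"][:,:,::-1].copy()
d=pinpoint("wrist","clip")
C=W[(W[...,2]>.024)&(W[...,2]<.045)&(np.abs(W[...,0]-.575)<.1)&(np.abs(W[...,1]+.27)<.07)]
print("clip",len(C),cv2.minAreaRect(C[:,:2].astype(np.float32)))
E
```

```text
clock 9.6 grasp [ 0.4928 -0.2862  0.1921] shift mm [167.9  37.9  20. ] z head -67.6 xax [-0.003  0.001 -1.   ] w 79.6 F [-0.6 -0.1  0.5] q [-0.23  0.55  0.98  1.83 -0.52  1.05 -0.22]
clip [(0.65, [0.574, -0.272, -0.003], [338.0, 115.0])]
jaw_a [(0.82, [0.637, -0.256, 0.015], [354.0, 21.0]), (0.71, [0.631, -0.251, 0.016], [344.0, 26.0])]
clip 2481 ((0.5796375870704651, -0.2717517614364624), (0.11279390007257462, 0.04559912532567978), 19.91407585144043)
```

View pics/w3.png

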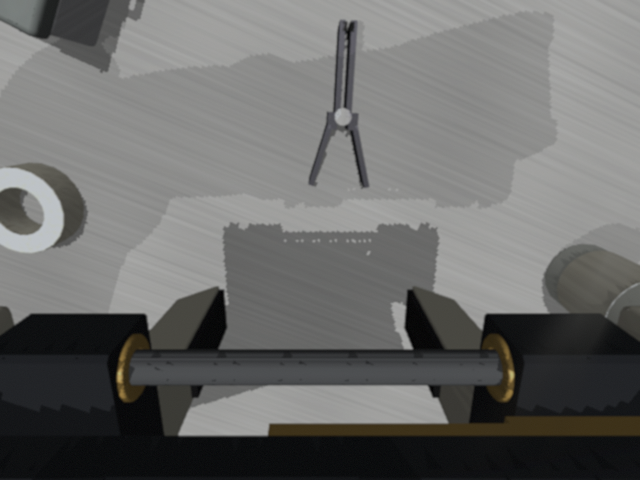

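The clip is seen from above: hinge at (343,117), handle ends at (312,184) and (365,186). The measured box of 113x46 mm matches the sizes given.

Call:
arm_command(
  motion=[
    [70,40,13,6,2.4,0,0],
    [70,40,13,6,0,0,0],
    [70,40,12,6,0,0,0],
    [70,30,0,0,0,0,0],
    [70,13,0,0,0,0,0],
  ],
)

```text
clock: 10.42
position: [0.5354, -0.2905, 0.1885]
ee_rot: [0.948, 1.355, -0.949]
force: [0.5, 0.2, 0.5]
width: 0.763
```

Call:
arm_command(
  motion=[
    [70,4,0,0,0,0,0],
    [70,0,0,0,0,0,0],
  ],
)

```text
clock: 10.68
position: [0.5355, -0.291, 0.1863]
ee_rot: [0.949, 1.353, -0.948]
force: [0.1, 0.7, -0.2]
width: 0.761
```

```bash
python3 - <<'E'
from h import *
to_tool([.5345,-.2882,.024])
E
```

```text
clock 10.68 grasp [ 0.5357 -0.2911  0.0273] shift mm [ 3.3 -0.1 -3.2] z head -70.0 xax [ 0.001 -0.001 -1.   ] w 69.8 F [ 0.1  0.7 -0.2] q [-0.09  0.8   0.78  1.86 -0.76  0.82 -0.12]
```

Call:
arm_command(
  motion=[
    [50,3,0,-3,0,0,0],
    [40,0,0,0,0,0,0],
    [30,0,0,0,0,0,0],
    [20,0,0,0,0,0,0],
    [14,0,0,0,0,0,0],
  ],
  newtons=30,
)

```text
clock: 11.3
position: [0.5342, -0.2882, 0.1826]
ee_rot: [0.949, 1.354, -0.949]
force: [-0.4, -0.7, 2.9]
width: 0.269
```

Call:
arm_command(
  motion=[
    [14,0,0,0,0,0,0],
    [14,0,0,0,0,0,0],
    [14,-20,0,0,0,0,0],
    [14,-25,0,0,0,0,0],
    [14,0,0,0,0,0,0],
  ],
)

```text
clock: 11.92
position: [0.5347, -0.2884, 0.2296]
ee_rot: [0.949, 1.351, -0.948]
force: [0.1, -0.2, -0.6]
width: 0.191
```

```bash
python3 - <<'E'
from h import *
to_tool([.5345,-.2882,.024])
im,T,W=wrist("w4"); np.savez("w4.npz",W=W,f=im["frame"])
E
```

```text
clock 11.93 grasp [ 0.5352 -0.2886  0.0706] shift mm [46.6 -0.7 -0.7] z head -70.0 xax [ 0.003 -0.001 -1.   ] w 17.5 F [ 0.1 -0.2 -0.6] q [-0.13  0.74  0.84  1.84 -0.71  0.89 -0.17]
```

View pics/w4.png

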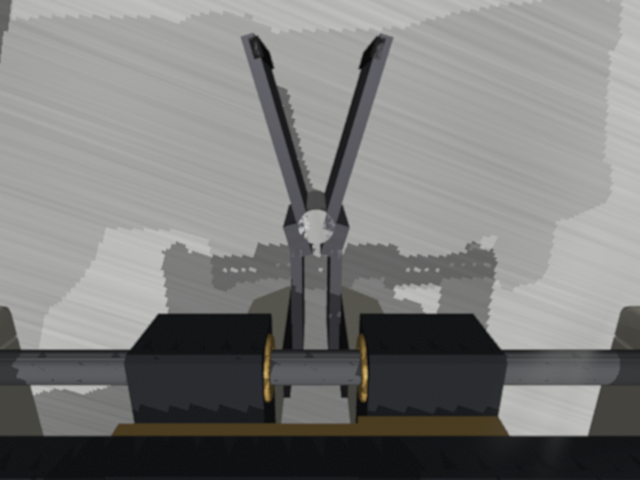

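The clip is held fully open in the air. The hinge is at (316,227), the jaw tips at (250,38) and (385,38), centred. I'll raise it and carry it to just short of the card.

Call:
arm_command(
  motion=[
    [14,-30,0,0,0,0,0],
    [14,-40,0,0,6,0,0],
    [14,-40,0,0,6,0,0],
    [14,-30,0,0,6,0,0],
    [14,0,0,0,5.5,0,0],
  ],
)

```text
clock: 12.6
position: [0.5345, -0.2882, 0.3691]
ee_rot: [1.257, 1.176, -1.255]
force: [0.0, -0.3, -1.8]
width: 0.186
```

Call:
arm_command(
  motion=[
    [14,0,-25,-20,0,0,0],
    [14,0,-30,-45,0,0,0],
    [14,0,-30,-45,0,0,0],
    [14,0,-25,-45,0,0,0],
    [14,0,-15,-45,0,0,0],
  ],
)

```text
clock: 13.22
position: [0.4202, -0.079, 0.3665]
ee_rot: [1.254, 1.181, -1.256]
force: [0.1, -0.0, 0.2]
width: 0.192
```

Call:
arm_command(
  motion=[
    [14,0,0,-50,0,0,0],
    [14,0,0,-50,0,0,0],
    [14,0,0,-50,0,0,0],
    [14,0,0,-50,0,0,0],
    [14,0,0,-50,0,0,0],
  ],
)

```text
clock: 13.85
position: [0.4365, 0.1708, 0.367]
ee_rot: [1.254, 1.181, -1.254]
force: [0.9, -0.3, -0.3]
width: 0.188
```

```bash
python3 - <<'E'
from h import *
to_tool([.42,.304,.21])
d=np.load("w4.npz"); W=d["W"]
p,r,s=pose()
# clip points in tool frame at w4 time
p4=np.array([.5347,-.2884,.2296]); r4=R.from_rotvec([.949,1.351,-.948])
Q=r4.inv().apply(W.reshape(-1,3)-p4)*1e3
m=(Q[:,1]>45)&(Q[:,1]<130)&(abs(Q[:,2])<45)&(Q[:,0]<180)&(Q[:,0]>120); Q=Q[m]
print(len(Q),Q.min(0).round(1),Q.max(0).round(1))
t=Q[Q[:,1]>Q[:,1].max()-6]; print("tips x/y/z: pos",t[t[:,2]>0].mean(0).round(1),"neg",t[t[:,2]<0].mean(0).round(1),"z rng",t[:,2].min(),t[:,2].max())
E
```

```text
clock 13.85 grasp [0.4364 0.1708 0.208 ] shift mm [  -2.   -24.4 -131.9] z head -93.5 xax [-0.001  0.    -1.   ] w 17.3 F [ 0.9 -0.3 -0.3] q [-1.4   0.41  1.24  2.05 -0.47  1.   -1.55]
9095 [146.   45.  -22.2] [180.  105.8  22.6]
tips x/y/z: pos [152.4 102.5  18.6] neg [151.9 102.6 -18.5] z rng -22.20631554642631 22.55521133597544
```

Call:
arm_command(
  motion=[
    [14,0,-8,-30,0,0,0],
    [14,0,0,0,0,0,0],
  ],
)

```text
clock: 14.1
position: [0.43, 0.202, 0.3665]
ee_rot: [1.249, 1.182, -1.252]
force: [0.2, -0.2, 0.1]
width: 0.189
```

```bash
python3 - <<'E'
from h import *
to_tool([.42,.304,.21])
E
```

```text
clock 14.1 grasp [0.4298 0.2018 0.2075] shift mm [  -2.6  -15.5 -101.5] z head -93.2 xax [-0.001 -0.001 -1.   ] w 17.4 F [ 0.2 -0.2  0.1] q [-1.45  0.43  1.24  2.04 -0.48  1.01 -1.6 ]
```

Call:
arm_command(
  motion=[
    [14,0,-8,-35,0,0,0],
    [14,0,-8,-35,0,0,0],
    [14,0,0,-31,0,0,0],
    [14,0,0,0,0,0,0],
  ],
)

```text
clock: 14.6
position: [0.4209, 0.3026, 0.3668]
ee_rot: [1.252, 1.18, -1.253]
force: [0.4, -0.8, -1.6]
width: 0.189
```

```bash
python3 - <<'E'
from h import *
to_tool([.42,.304,.21])
im,T,W=wrist("w5")
C=W[(W[...,2]>.085)&(W[...,2]<.108)&(W[...,0]>.48)&(W[...,0]<.70)&(np.abs(W[...,1]-.30)<.06)]
print(len(C),cv2.minAreaRect(C[:,:2].astype(np.float32)) if len(C)>3 else 0)
u,s,v=np.linalg.svd(C[:,:2]-C[:,:2].mean(0),full_matrices=False); print(v[0],C.mean(0),C.min(0),C.max(0))
N=C[C[:,0]<C[:,0].min()+.03]; print("near edge y",N[:,1].mean(), "far y",C[C[:,0]>C[:,0].max()-.03][:,1].mean())
print([(round(d["p"],2),np.round(d["point"],3).tolist()) for d in pinpoint("wrist","card")[:2]])
print([(round(d["p"],2),np.round(d["point"],3).tolist()) for d in pinpoint("wrist","jaw_a")[:2]])
E
```

```text
clock 14.6 grasp [0.4209 0.3025 0.2078] shift mm [-2.2 -1.  -1.5] z head -93.4 xax [-0.    -0.001 -1.   ] w 17.3 F [ 0.4 -0.8 -1.6] q [-1.55  0.52  1.2   1.94 -0.55  1.07 -1.74]
466 ((0.5470919609069824, 0.30283233523368835), (0.003116730833426118, 0.03776644915342331), 85.9226303100586)
[-0.99677759  0.08021488] [0.54618722 0.30284671 0.09892694] [0.52816734 0.30002467 0.08502956] [0.56582295 0.30567692 0.10219946]
near edge y 0.30306207316962425 far y 0.30252942666541055
[(0.97, [0.318, 0.424, -0.003]), (0.71, [0.531, 0.308, -0.004])]
[(0.71, [0.523, 0.275, 0.198]), (0.61, [0.53, 0.311, 0.202])]
```

View pics/w5.png

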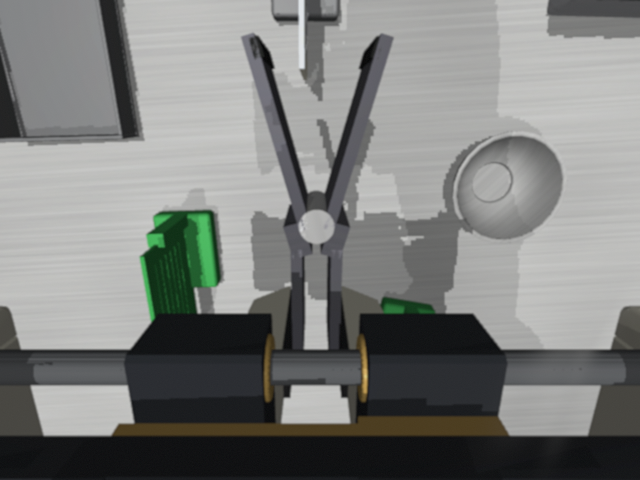

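The wrist view shows the card's free edge at (302,68), between the open jaws and slightly left of centre. I'll back off, shift 9 mm left and descend, then go in.

Call:
arm_command(
  motion=[
    [14,0,-15,-9,0.7,0,0],
    [14,40,0,0,0,0,0],
    [14,40,0,0,0,0,0],
    [14,35,0,0,0,0,0],
    [14,15,0,0,0,0,0],
  ],
)

```text
clock: 15.38
position: [0.4065, 0.3096, 0.2361]
ee_rot: [1.263, 1.172, -1.267]
force: [0.4, 0.2, 0.2]
width: 0.192
```

Call:
arm_command(
  motion=[
    [14,0,0,0,0,0,0],
    [14,0,0,0,0,0,0],
  ],
)

```text
clock: 15.62
position: [0.4074, 0.311, 0.2385]
ee_rot: [1.265, 1.173, -1.262]
force: [-0.7, -0.6, -0.3]
width: 0.19
```

```bash
python3 - <<'E'
from h import *
to_tool([.4514,.3098,.078])
E
```

```text
clock 15.62 grasp [0.4076 0.3111 0.0795] shift mm [ 1.6 43.8 -1.9] z head -94.2 xax [ 0.001  0.001 -1.   ] w 17.4 F [-0.7 -0.6 -0.3] q [-1.43  0.66  0.99  2.08 -0.77  0.82 -1.61]
```

Call:
arm_command(
  motion=[
    [14,0,10,-2,0,0,0],
    [14,0,12,0,0,0,0],
    [14,0,12,0,0,0,0],
    [14,0,10,0,0,0,0],
    [14,0,0,0,0,0,0],
  ],
)

```text
clock: 16.25
position: [0.4518, 0.3094, 0.2373]
ee_rot: [1.264, 1.172, -1.264]
force: [-0.5, -0.3, -0.6]
width: 0.187
```

Call:
arm_command(
  motion=[
    [14,0,0,0,0,0,0],
    [14,0,0,0,0,0,0],
    [14,0,0,0,0,0,0],
  ],
)

```text
clock: 16.62
position: [0.4504, 0.3099, 0.2373]
ee_rot: [1.263, 1.174, -1.263]
force: [0.7, -0.2, -0.9]
width: 0.186
```

```bash
python3 - <<'E'
from h import *
to_tool([.4514,.3098,.078])
im,T,W=wrist("w6")
Q=T[1].inv().apply(W.reshape(-1,3)-T[0]).reshape(W.shape)*1e3
C=W[(W[...,2]>.092)&(W[...,2]<.108)&(W[...,0]>.48)&(W[...,0]<.70)&(np.abs(W[...,1]-.30)<.02)]
print(len(C),cv2.minAreaRect(C[:,:2].astype(np.float32)) if len(C)>3 else 0)
S=get_image("scene"); save(S,"s6")
for d in [pinpoint("scene","latch_knob"),pinpoint("scene","latch_pivot")]: print([np.round(x["point"],3).tolist() for x in d[:1]])
S=get_image("side"); save(S,"d6"); u,v=wpix(S,[.53,.30,.08]).astype(int); print(u,v)
big=np.hstack([cv2.resize(im["frame"][0:300,140:500],(400,333)),cv2.resize(S["frame"][max(0,v-125):v+125,max(0,u-150):u+150],(400,333))])
cv2.imwrite("pics/c6.png",big[:,:,::-1])
E
```

```text
clock 16.62 grasp [0.4504 0.31   0.0783] shift mm [0.3 1.  0.1] z head -94.2 xax [-0.  0. -1.] w 17.0 F [ 0.7 -0.2 -0.9] q [-1.34  0.7   0.97  1.99 -0.77  0.87 -1.58]
1428 ((0.5449764728546143, 0.3033480644226074), (0.002981326077133417, 0.033115845173597336), 86.62405395507812)
[[0.647, 0.018, 0.102]]
[[0.648, -0.04, 0.083]]
304 345
```

View pics/c6.png

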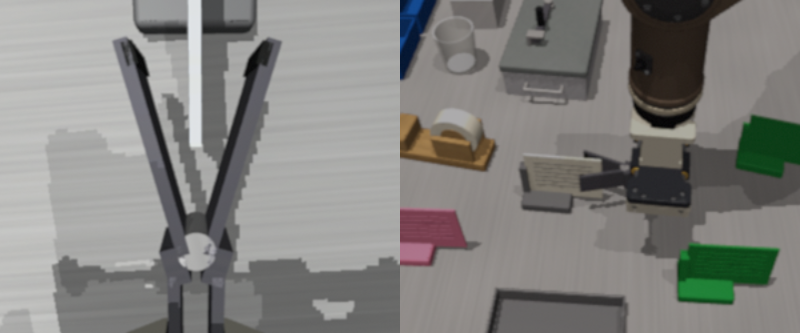

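The left crop shows the card's edge centred between the open jaws with clear gaps on both sides. The right crop shows the clip around the white card, off the table, and the hook closed.

```bash
python3 -c "
from cell import arm; print(arm.sign_off())"
```

```text
the job is handed in; nothing more can be done
None
```

I closed the hook into its catch, then picked up the clip squeezed open. I handed in at about 17 s with the clip held around the free edge of the white card; no verdict came back.

Last checks:
- **Hook:** I felt it reach the stop (about 8 N), and the wrist picture afterwards showed the bar under the catch lip. From that picture the bar lies at about 87°, against 86° for closed. A last reading from the scene camera gave about 91°. That is right at the 0.08 rad limit, but it rests on two points each good to only about 4 mm, so I went with the closer view and the stop.
- **Clip:** The grip setting was 30 N, though I did not measure the finger contact force itself. The handles were at 17 mm, which is at their stop, so the jaws are fully open (tips about 37 mm apart).
- **Position:** By my measurements the jaw tips are about 25 mm past the card's edge and about 71 mm above the table. The card is centred between them with visible gaps on both sides, and the wrist force was near zero (about 1 N).
- **Bystanders:** I saw no sign of contact with any of them, but did not re-measure their positions.

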